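# Touch off a block on its magnetic plate at three points, then set the pin in its bore

### The job

Take the orange-handled pin from its stand and touch off the metal block on the dark holding plate with the side of the pin's steel end, held upright, at its three red dots: first the left dot on the long face towards you, then the right dot on that face, then the dot on the left end; rest lightly and steadily against each for about a second. Then lower the pin gently into the block's bore until its handle sits fully home on the block, and let go. Never press the pin hard on the block or its plate (past about 25 N), touch the block with nothing but the pin, and leave the jar, the small bottle and the rubber stopper behind it where they are.

Things in the scene. Friction and masses are not known exactly. Their poses are not given: they have to be found in the camera images.
- pin: Loose touch-off pin, about 0.09 kg, upright in the stand: round steel shank 12 mm in diameter, 36 mm long, and above it a square orange handle 20 x 20 x 42 mm (78 mm in all). Origin: centre of the shank's lower end; z up along the pin, x and y square to the handle's flats. Grip the handle across two opposite flats. It has about 1 mm of play in the stand.
- shoulder (a point): Centre of the underside of the pin's orange handle, 36 mm above the pin's origin; this face comes to rest on the block.
- stand: Fixed grey plastic stand, base 56 x 64 x 8 mm with a 36 x 36 mm post, top 50 mm above the worktop; the pin's shank hangs in its hole and the handle's underside rests on its top. Origin: centre of its underside, z up.
- fixture: Fixed dark holding plate 120 (x) x 160 (y) x 12 mm. Origin: centre of its underside; z up, at yaw 0 x away from the robot, y left (yaw within 0.3 rad). It firmly holds a rigid metal block, 40 mm tall (top at z 52), nominally filling x -20..40, y -60..45 mm here; truly it sits up to 6 mm off either way in x and in y and is turned by up to 0.05 rad. The block is not tracked.
- dot_left (a point): Nominal place (fixture's frame -20, 25, 37 mm) of the left red dot on the block's long face towards the robot, 15 mm below its top; the real dot is off as the block is. Touching, the centre of the pin's lower end must be within 22 mm of this point seen from above, and 3 to 36 mm below the block's top; a push of 1 to 10 N counts, steady for 0.5 s.
- dot_right (a point): Nominal place of the right red dot on the same face; in the fixture's frame (-20, -45, 37) mm. Same rule.
- dot_end (a point): Nominal place of the red dot on the block's left end; in the fixture's frame (10, 45, 37) mm. Same rule.
- bore (a point): Nominal centre of the mouth of the block's upright bore, in its top; in the fixture's frame (5, 10, 52) mm. The real bore is off as the block is: its axis lies exactly 25 mm behind the block's long face and 35 mm from its left end. 13.2 mm in diameter with a 1.5 mm chamfer, 40 mm deep.
- jar: Sample jar with a teal lid, 59 mm in diameter, 65 mm tall, at the far right. Bystander; origin at its underside.
- drops: Small amber bottle with a white cap, 40 mm in diameter, 78 mm tall, behind the fixture. Bystander; origin at its underside.
- stopper_b: Dark rubber stopper, 33 mm in diameter, 27 mm tall, behind the fixture to the left. Bystander; origin at its underside.

How it is judged:
By the outcome, as a careful person would: the job done as asked, in the order asked, and still so for the second after the job is handed in, with the robot touching nothing.
It also fails if it takes over 72 s, if anything falls off the work surface, if the arm or the gripper's body presses on something with over 40 N, if the wrist force passes 120 N, or if a joint passes its speed limit or range.

### The arm

A 6-joint arm with a two-finger parallel gripper is mounted at the origin on a cart in front of the work surface, level with it; the furniture and walls round the work are solid. World frame = base frame: x ahead of the robot, y to its left, z up, the work surface at z = 0. Lengths are in m, angles in rad, forces in N, time in s.
With the tool pointing down it reaches from about 0.35 to 0.875 m from the base axis. Payload 4.2 kg.
Tool frame: the origin (TCP) lies at the very end of the fingers, on their centre line; the grasp point (between the pads) lies 19 mm behind it; z points along the fingers, y is the line along which they close (so a half turn about z gives the same grasp; the last joint's range is limited). The gripper opens to 85 mm and grips with 20 to 120 N. Pads are 22 mm wide; open, the fingers measure 114 mm over their backs; the gripper's body (76 mm by 85 mm) begins 54 mm behind the grasp point. The pads swing forward as they close: fully open they stand 13 mm farther back than shut.
Start: joints at [-0.909, 0.385, 0.008, 0, -1.194, -0.259], TCP at [0.245, -0.575, 0.231] pointing down, gripper open.
Joint ranges: [-3.14, 3.14], [-1.21, 2.06], [-1.07, 1.41], [-3.16, 2.05], [-2.99, -0.16], [-3.1, 3.1]. Speed limits (rad/s): [2.79, 2.79, 3.14, 3.14, 3.14, 3.14].

### API

Orientations are given as [roll, pitch, yaw] about the fixed x, y, z axes, in that order (R = Rz(yaw) Ry(pitch) Rx(roll)).
In Python, from cell import ctrl, viewer, ticket gives the robot as it stands.
- The arm moves only by the shell command python3 -m handwheel 'ROWS' [OPENING]. ROWS is JSON, a list of rows, each an object of numbers: "x", "y", "z": the shift along the tool's x, y, z in cm; "spin": the turn about the tool's z in degrees. A call has 1 to 20 rows; each row shifts and turns the commanded pose from where the row before left it, along the tool's axes as they then stand; what a row does not reach is not made up. A row lasts 1/12 s, in which the tool goes at most 41.7 mm and 7.16 degrees, less where a joint would pass 70% of its speed; a pose out of reach is approached as far as the arm can. A call with a gripper value outside its range is refused whole. OPENING is the closure, from -1 (fully open) to 1 (shut), set as the call begins (- or left out, the last holds). The fingers move at their own pace and stop on an object; the grip force is fixed at half the most. Time passes only in rows, so rows that do not move let the fingers close. It gives the time, the measured TCP pose, the force, the opening and the grip force at its end, in the units of the state.
- ctrl.get_obs(): the state, without advancing time (a new reading comes with each control period).
- viewer.grab_frame(name): name is "side" or "top" or "wrist"; returns a dict with "frame" (400x640x3 uint8, red, green, blue), "z_map" (400x640 float32, m along the optical axis (not along the pixel's ray), 0 where there is no reading), "intrinsics" (3x3 intrinsics, pixels), "pose" (4x4, takes a point from camera to world coordinates); the wrist camera has in their place "mount" (4x4, takes a point from camera to tool coordinates, whose origin is the TCP and whose axes are the flange's). Camera axes: x right, y down, z forward; pixel columns grow to the right and rows downward; lengths in m; the calibration is good to about 2 mm. A picture is of the moment at which its call begins: read the wrist's pose just before it.
- ticket.hand_in(): hands the job in; it is judged then, once.
The state is a dict: "t": time; "q": joint angles; "dq": joint speeds; "effort": joint torques, N m; "tcp_pos": TCP position; "tcp_rot": TCP orientation; "ft_force": force on the tool from outside, world axes, zero at the start; "moment": the same for the moment, N m; "width": finger opening in m; "grasp_force": force on a finger pad.
Only numpy, scipy, OpenCV 4.12 (cv2) and the standard library are available. Lean on these libraries where they do the work, as an engineer would, in place of code of your own. Each camera call takes 0.05 s, during which the arm holds its last target. There are 200 camera calls.

## Working session

There is one attempt and no reset: what is moved stays moved. The work goes in short steps, Python scripts to look and compute and a shell command to move; the robot and the scene stay as the last step left them, time stands still between calls to the robot, and variables do not carry over. Pictures are saved under pics/ and viewed, at most 10 in all, crops included, and the job is handed in when it is done.

```bash
mkdir -p pics; ls; cat > h.py <<'E'
import numpy as np, cv2
from cell import ctrl, viewer, ticket
from scipy.spatial.transform import Rotation as R
def grab(n):
    o=ctrl.get_obs(); f=viewer.grab_frame(n)
    if n=='wrist':
        T=np.eye(4);T[:3,:3]=R.from_euler('xyz',o['tcp_rot']).as_matrix();T[:3,3]=o['tcp_pos']
        f['pose']=T@np.array(f['mount'])
    return f
def pts(f,mask):
    v,u=np.nonzero(mask&(f['z_map']>0)); z=f['z_map'][v,u]
    K=np.array(f['intrinsics']); c=np.stack([(u-K[0,2])/K[0,0]*z,(v-K[1,2])/K[1,1]*z,z],1)
    P=np.array(f['pose']); return c@P[:3,:3].T+P[:3,3]
def ray(f,u,v,h):
    K=np.array(f['intrinsics']);P=np.array(f['pose'])
    d=P[:3,:3]@np.array([(u-K[0,2])/K[0,0],(v-K[1,2])/K[1,1],1]); o=P[:3,3]
    return o+d*(h-o[2])/d[2]
E
python3 - <<'E'
from h import *
o=ctrl.get_obs();print(o)
a=grab('top');b=grab('side')
for n,f in(('top',a),('side',b)):
    cv2.imwrite(f'pics/{n}0.png',f['frame'][:,:,::-1]); print(n,np.round(f['pose'],3).tolist(),np.round(f['intrinsics'],1).tolist())
    h=cv2.cvtColor(f['frame'],cv2.COLOR_RGB2HSV)
    for nm,lo,hi in(('orange',(8,150,120),(20,255,255)),('red',(0,150,100),(6,255,255))):
        m=cv2.inRange(h,lo,hi)
        n_,l,s,c=cv2.connectedComponentsWithStats(m)
        for i in range(1,n_):
            if s[i,4]>8:
                p=pts(f,l==i); print(nm,s[i].tolist(),np.round(np.median(p,0),4),np.round(p.min(0),3),np.round(p.max(0),3))
np.savez('top0.npz',**a)
E
```

```text
pics
{'t': 0.0, 'q': array([-9.09411855e-01,  3.85541058e-01,  6.61973602e-03, -5.49556231e-04,
       -1.19396544e+00, -2.58603652e-01]), 'dq': array([ 2.32645680e-04, -9.57998849e-05,  8.09106119e-04, -2.34301263e-04,
       -1.73884591e-03,  1.35327584e-03]), 'effort': array([-1.38270592e-03, -3.92283690e+01,  1.88409519e+01,  4.18638870e+00,
       -4.48261257e-03,  2.43156143e-05]), 'tcp_pos': array([ 0.24478974, -0.574432  ,  0.23022104]), 'tcp_rot': array([ 3.13944111e+00, -4.10073529e-05, -2.73901455e+00]), 'ft_force': array([-0.3705709 ,  0.57610951,  0.24553097]), 'moment': array([-0.003598  ,  0.03218122, -0.02260104]), 'grasp_force': 0.0, 'width': 0.08551530247922058}
top [[0.028, -0.993, 0.118, 0.39], [-0.999, -0.025, 0.021, -0.039], [-0.017, -0.119, -0.993, 1.15], [0.0, 0.0, 0.0, 1.0]] [[413.5, 0.0, 318.4], [0.0, 413.5, 198.6], [0.0, 0.0, 1.0]]
orange [220, 229, 8, 8, 20] [0.4189 0.2185 0.0925] [0.414 0.214 0.089] [0.432 0.232 0.096]
red [98, 62, 11, 3, 19] [0.8853 0.6003 0.0569] [0.882 0.581 0.054] [0.889 0.611 0.063]
side [[-0.998, -0.021, 0.058, 0.472], [-0.058, 0.627, -0.777, 0.633], [-0.02, -0.779, -0.627, 0.617], [0.0, 0.0, 0.0, 1.0]] [[407.8, 0.0, 321.7], [0.0, 407.8, 196.9], [0.0, 0.0, 1.0]]
orange [367, 290, 13, 12, 78] [0.4273 0.2311 0.0925] [0.406 0.156 0.   ] [0.435 0.236 0.096]
red [366, 3, 9, 3, 17] [ 0.36   -1.7821  0.0352] [ 0.338 -1.801  0.027] [ 0.382 -1.764  0.038]
red [237, 188, 4, 10, 23] [ 0.7054 -0.0555  0.0682] [ 0.704 -0.061  0.059] [ 0.708 -0.049  0.078]
```

View pics/top0.png

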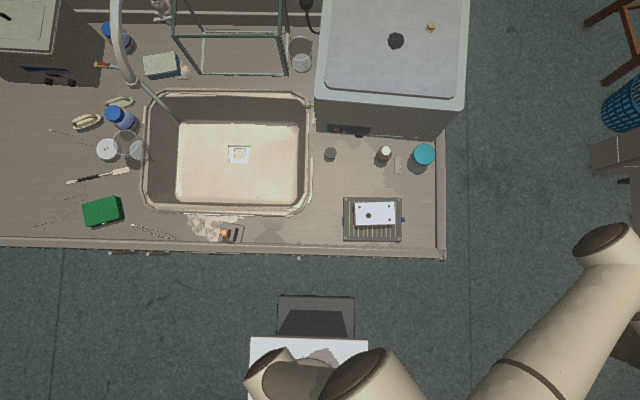

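View pics/side0.png

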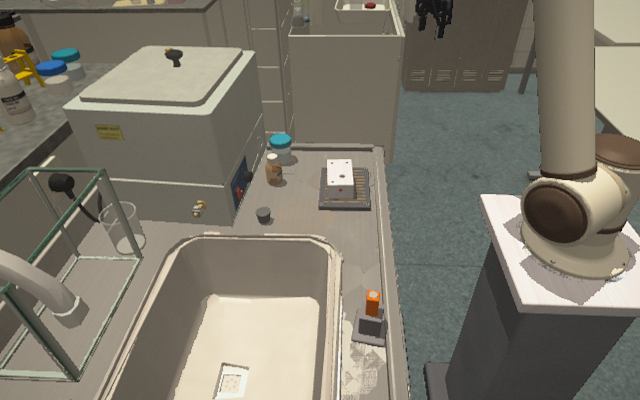

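The top view shows the stand with the pin at about (224,232), the fixture and block at (372,219), the bottle at (383,154), the stopper at (330,154) and the jar at (424,155). The side view agrees, with the pin at (373,300) and the block at (341,180). Next I'll get rough positions and the tool-axis shifts.

```bash
cat >> h.py <<'E'
def rect(f,sel,zlo,zhi,mask=None,box=None):
    m=np.ones(f['z_map'].shape,bool) if mask is None else mask
    p=pts(f,m); k=(p[:,2]>zlo)&(p[:,2]<zhi)
    if box is not None: k&=(p[:,0]>box[0])&(p[:,0]<box[1])&(p[:,1]>box[2])&(p[:,1]<box[3])
    return p[k],cv2.minAreaRect(p[k][:,:2].astype(np.float32)*1000)
def totool(dx,dy):
    y=ctrl.get_obs()['tcp_rot'][2]; return np.array([dx*np.cos(y)+dy*np.sin(y), dx*np.sin(y)-dy*np.cos(y)])*100
E
python3 - <<'E'
from h import *
f=dict(np.load('top0.npz'))
for nm,u,v,h in(('pin',224,233,.092),('bottle',383,151,.078),('stopper',330,154,.027),('jar',424,154,.065)): print(nm,ray(f,u,v,h))
b=(.25,.6,-.32,-.02)
for z in((.044,.06),(.006,.06)):
    p,r=rect(f,0,*z,box=b);print(r,len(p),np.median(p,0))
print(rect(f,0,.085,.1,box=(.3,.5,.15,.3))[1])
print(totool(.42-.245,.222+.574))
E
python3 - <<'E'
import numpy as np
E
```

```text
pin [0.42150508 0.22198294 0.092     ]
bottle [ 0.64902144 -0.18419533  0.078     ]
stopper [ 0.64938625 -0.04475625  0.027     ]
jar [ 0.6465532  -0.29501369  0.065     ]
((486.1932678222656, -167.01577758789062), (60.956382751464844, 104.87095642089844), 2.60573410987854) 884 [ 0.48666299 -0.16791274  0.05277487]
((484.498046875, -171.48028564453125), (299.06591796875, 227.6483612060547), 89.30738830566406) 3757 [ 0.44783555 -0.16272129  0.01314547]
((424.48785400390625, 223.57525634765625), (19.66301727294922, 19.6224365234375), 81.63792419433594)
[-47.29150073  66.37713431]
```

```bash
python3 -m handwheel '[{"x":-2.48,"y":2.09},{"x":-2.48,"y":2.09},{"x":-2.48,"y":2.09},{"x":-2.48,"y":2.09},{"x":-2.48,"y":2.09},{"x":-2.48,"y":2.09},{"x":-2.48,"y":2.09},{"x":-2.48,"y":2.09},{"x":-2.48,"y":2.09},{"x":-2.48,"y":2.09},{"x":-2.48,"y":2.09},{"x":-2.48,"y":2.09},{"x":-2.48,"y":2.09},{"x":-2.48,"y":2.09}]' -1
python3 -m handwheel '[{"x":-0.97,"y":2.88},{"x":-0.97,"y":2.88},{"x":-0.97,"y":2.88},{"x":-0.97,"y":2.88},{"x":-0.97,"y":2.88},{"x":-0.97,"y":2.88},{"x":-0.97,"y":2.88},{"x":-0.97,"y":2.88},{"x":-0.97,"y":2.88},{"x":-0.97,"y":2.88},{"x":-0.97,"y":2.88},{"x":-0.97,"y":2.88},{"x":-0.97,"y":2.88}]'
python3 -m handwheel '[{"spin":-6.5},{"spin":-6.5},{"spin":-6.5},{"spin":-6.5},{"spin":-6.5},{"spin":-6.5},{"spin":-6.5},{"spin":-6.5},{"spin":-6.5},{},{}]'
python3 - <<'E'
from h import *
f=grab('wrist');cv2.imwrite('pics/w1.png',f['frame'][:,:,::-1])
print(np.round(f['mount'],3),ctrl.get_obs()['tcp_pos'],ctrl.get_obs()['tcp_rot'])
m=cv2.inRange(cv2.cvtColor(f['frame'],cv2.COLOR_RGB2HSV),(8,150,100),(20,255,255))>0
print(m.sum())
p,r=rect(f,0,.086,.099,m,(.38,.47,.18,.27));print(len(p),np.median(p,0),r)
E
```

```text
[[-0.001 -0.951 -0.31   0.081]
 [ 1.    -0.001  0.     0.   ]
 [-0.    -0.31   0.951 -0.141]
 [ 0.     0.     0.     1.   ]] [ 0.24484291 -0.57458559  0.23050641] [ 3.13999457e+00 -9.73587475e-05 -2.73891625e+00]
0
0 [nan nan nan] ((0.0, 0.0), (0.0, 0.0), 0.0)validation failed for argument at $[0]...
validation failed for argument at $[0]...
validation failed for argument at $[0]...
  return _methods._mean(a, axis=axis, dtype=dtype,
  ret = um.true_divide(
```

View pics/w1.png

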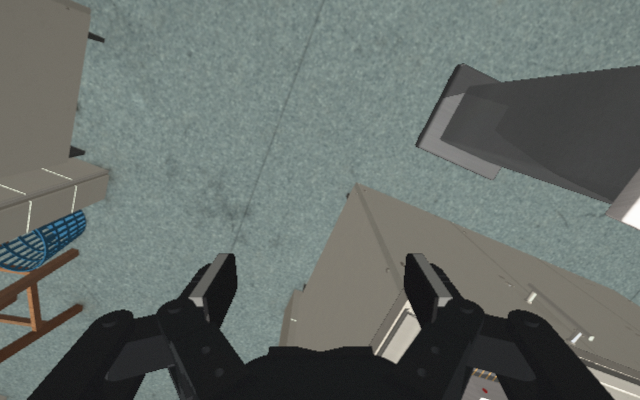

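The wrist picture shows only the floor and the counter edge, with the finger tips at about (220,280) and (425,280). The rows were refused, so each row probably needs all four keys.

```bash
python3 -m handwheel '[{"x":-2.48,"y":2.09,"z":0,"spin":0},{"x":-2.48,"y":2.09,"z":0,"spin":0},{"x":-2.48,"y":2.09,"z":0,"spin":0},{"x":-2.48,"y":2.09,"z":0,"spin":0},{"x":-2.48,"y":2.09,"z":0,"spin":0},{"x":-2.48,"y":2.09,"z":0,"spin":0},{"x":-2.48,"y":2.09,"z":0,"spin":0},{"x":-2.48,"y":2.09,"z":0,"spin":0},{"x":-2.48,"y":2.09,"z":0,"spin":0},{"x":-2.48,"y":2.09,"z":0,"spin":0},{"x":-2.48,"y":2.09,"z":0,"spin":0},{"x":-2.48,"y":2.09,"z":0,"spin":0},{"x":-2.48,"y":2.09,"z":0,"spin":0},{"x":-2.48,"y":2.09,"z":0,"spin":0}]' -1
```

```text
t: 1.32
tcp_pos: [0.4499, -0.1681, 0.2313]
tcp_rot: [3.141, -0.0, -2.739]
ft_force: [1.1, 0.0, -0.0]
width: 0.0854
grasp_force: 0.0
```

```bash
python3 - <<'E'
from h import *
f=grab('wrist');cv2.imwrite('pics/w2.png',f['frame'][:,:,::-1]);np.savez('w2.npz',**f)
b=(.40,.58,-.26,-.06)
p,r=rect(f,0,.046,.058,box=b);print(len(p),np.median(p,0),r)
E
python3 -m handwheel '[{"x":-0.97,"y":2.88,"z":0,"spin":0},{"x":-0.97,"y":2.88,"z":0,"spin":0},{"x":-0.97,"y":2.88,"z":0,"spin":0},{"x":-0.97,"y":2.88,"z":0,"spin":0},{"x":-0.97,"y":2.88,"z":0,"spin":0},{"x":-0.97,"y":2.88,"z":0,"spin":0},{"x":-0.97,"y":2.88,"z":0,"spin":0},{"x":-0.97,"y":2.88,"z":0,"spin":0},{"x":-0.97,"y":2.88,"z":0,"spin":0},{"x":-0.97,"y":2.88,"z":0,"spin":0},{"x":-0.97,"y":2.88,"z":0,"spin":0},{"x":-0.97,"y":2.88,"z":0,"spin":0},{"x":-0.97,"y":2.88,"z":0,"spin":0}]'
python3 -m handwheel '[{"x":0,"y":0,"z":0,"spin":-6.5},{"x":0,"y":0,"z":0,"spin":-6.5},{"x":0,"y":0,"z":0,"spin":-6.5},{"x":0,"y":0,"z":0,"spin":-6.5},{"x":0,"y":0,"z":0,"spin":-6.5},{"x":0,"y":0,"z":0,"spin":-6.5},{"x":0,"y":0,"z":0,"spin":-6.5},{"x":0,"y":0,"z":0,"spin":-6.5},{"x":0,"y":0,"z":0,"spin":-6.5},{"x":0,"y":0,"z":0,"spin":0},{"x":0,"y":0,"z":0,"spin":0}]'
python3 - <<'E'
from h import *
f=grab('wrist');cv2.imwrite('pics/w3.png',f['frame'][:,:,::-1])
m=cv2.inRange(cv2.cvtColor(f['frame'],cv2.COLOR_RGB2HSV),(6,130,80),(22,255,255))>0
p,r=rect(f,0,.086,.099,m,(.38,.47,.18,.27));print(m.sum(),len(p),np.median(p,0),r)
o=ctrl.get_obs();print(o['tcp_pos'],o['tcp_rot'],o['q'],totool(*(r[0][0]/1000-o['tcp_pos'][0],r[0][1]/1000-o['tcp_pos'][1])))
E
```

```text
4308 [ 0.48400445 -0.16959059  0.05056854] ((485.09478759765625, -167.08551025390625), (60.64362335205078, 105.05237579345703), 3.3496322631835938)
t: 2.45
tcp_pos: [0.4184, 0.2255, 0.2312]
tcp_rot: [3.142, -0.0, -2.739]
ft_force: [-0.1, 0.3, -0.9]
width: 0.0851
grasp_force: 0.0
t: 3.37
tcp_pos: [0.4188, 0.2241, 0.2311]
tcp_rot: [3.141, -0.0, -1.721]
ft_force: [-0.0, -0.5, 0.5]
width: 0.0852
grasp_force: 0.0
331 215 [0.42184861 0.21896803 0.09037494] ((423.375, 222.7733917236328), (19.32420539855957, 19.09352684020996), 82.49498748779297)
[0.41889097 0.22406989 0.23118398] [ 3.14135702e+00 -1.96181285e-04 -1.72059307e+00] [ 8.34200159e-01  1.27643941e-01 -3.44960809e-01 -9.83559053e-05
 -1.09848541e+00 -9.83952168e-01] [ 0.06127986 -0.46272975]
```

View pics/w3.png

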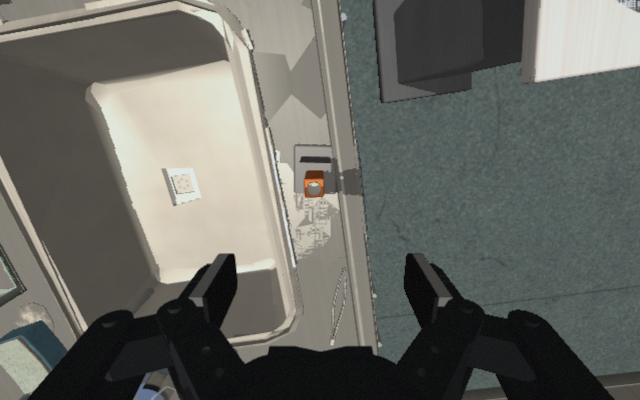

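View pics/w2.png

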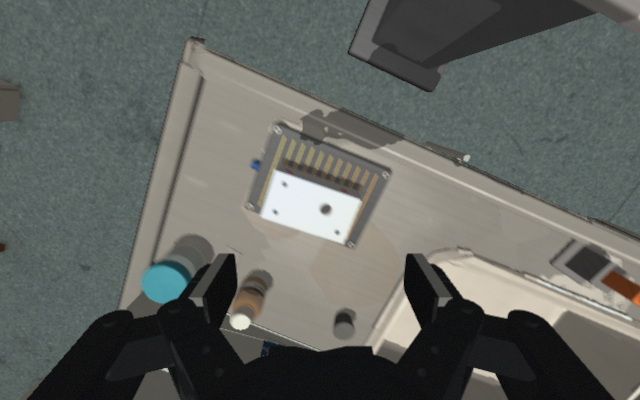

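The wrist view shows the pin handle at (314,184) on its stand, and the earlier wrist view shows the block at (310,208) with its bore at (326,209). Both positions match the top view to about 1–2 mm. Next I'll descend and grip.

```bash
python3 -m handwheel '[{"x":0.02,"y":-0.5,"z":2,"spin":-1},{"x":0,"y":0,"z":2.1,"spin":0},{"x":0,"y":0,"z":2.1,"spin":0},{"x":0,"y":0,"z":2.1,"spin":0},{"x":0,"y":0,"z":2.1,"spin":0},{"x":0,"y":0,"z":2.1,"spin":0},{"x":0,"y":0,"z":1.6,"spin":0},{"x":0,"y":0,"z":1.4,"spin":0},{"x":0,"y":0,"z":1.4,"spin":0},{"x":0,"y":0,"z":0,"spin":0},{"x":0,"y":0,"z":0,"spin":0}]'
python3 -m handwheel '[{"x":0,"y":0,"z":0,"spin":0},{"x":0,"y":0,"z":0,"spin":0},{"x":0,"y":0,"z":0,"spin":0},{"x":0,"y":0,"z":0,"spin":0},{"x":0,"y":0,"z":0,"spin":0},{"x":0,"y":0,"z":0,"spin":0}]' 1
python3 -m handwheel '[{"x":0,"y":0,"z":0,"spin":0},{"x":0,"y":0,"z":0,"spin":0},{"x":0,"y":0,"z":0,"spin":0},{"x":0,"y":0,"z":0,"spin":0},{"x":0,"y":0,"z":0,"spin":0},{"x":0,"y":0,"z":0,"spin":0}]'
```

```text
t: 4.33
tcp_pos: [0.4237, 0.223, 0.0619]
tcp_rot: [3.141, -0.001, -1.701]
ft_force: [0.6, -0.5, -0.1]
width: 0.0853
grasp_force: 0.0
t: 4.83
tcp_pos: [0.4242, 0.2235, 0.0629]
tcp_rot: [-3.141, 0.001, -1.7]
ft_force: [-0.1, 0.1, 2.2]
width: 0.0192
grasp_force: 58.5
t: 5.33
tcp_pos: [0.4242, 0.2235, 0.0629]
tcp_rot: [-3.141, 0.001, -1.7]
ft_force: [-0.7, -0.2, 5.5]
width: 0.0193
grasp_force: 58.9
```

```bash
python3 -m handwheel '[{"x":0,"y":0,"z":-0.5,"spin":0},{"x":0,"y":0,"z":-1.5,"spin":0},{"x":0,"y":0,"z":-2,"spin":0},{"x":0,"y":0,"z":-2,"spin":0},{"x":0,"y":0,"z":-2,"spin":0},{"x":0,"y":0,"z":0,"spin":0},{"x":0,"y":0,"z":0,"spin":0}]'
python3 -m handwheel '[{"x":1.27,"y":-0.215,"z":0,"spin":0},{"x":2.54,"y":-0.43,"z":0,"spin":0},{"x":2.54,"y":-0.43,"z":0,"spin":0},{"x":2.54,"y":-0.43,"z":0,"spin":0},{"x":2.54,"y":-0.43,"z":0,"spin":0},{"x":2.54,"y":-0.43,"z":0,"spin":0},{"x":2.54,"y":-0.43,"z":0,"spin":0},{"x":2.54,"y":-0.43,"z":0,"spin":0},{"x":2.54,"y":-0.43,"z":0,"spin":0},{"x":2.54,"y":-0.43,"z":0,"spin":0},{"x":2.54,"y":-0.43,"z":0,"spin":0},{"x":2.54,"y":-0.43,"z":0,"spin":0},{"x":2.54,"y":-0.43,"z":0,"spin":0},{"x":2.54,"y":-0.43,"z":0,"spin":0},{"x":1.27,"y":-0.215,"z":0,"spin":0},{"x":0,"y":0,"z":0,"spin":-5.2},{"x":0,"y":0,"z":0,"spin":-5.2},{"x":0,"y":0,"z":0,"spin":0},{"x":0,"y":0,"z":0,"spin":0}]'
python3 - <<'E'
from h import *
f=grab('wrist');cv2.imwrite('pics/w4.png',f['frame'][:,:,::-1])
o=ctrl.get_obs();print(o['tcp_pos'],o['tcp_rot'],o['ft_force'])
p,r=rect(f,0,.046,.058,box=(.43,.58,-.26,-.06));print(len(p),r)
h=cv2.cvtColor(f['frame'],cv2.COLOR_RGB2HSV);m=cv2.inRange(h,(0,130,70),(5,255,255))|cv2.inRange(h,(174,130,70),(180,255,255))
n,l,s,c=cv2.connectedComponentsWithStats(m)
for i in range(1,n):
    if s[i,4]>8: print(s[i].tolist(),np.median(pts(f,l==i),0))
E
```

```text
t: 5.92
tcp_pos: [0.4239, 0.2234, 0.1429]
tcp_rot: [-3.141, 0.002, -1.701]
ft_force: [-0.2, -0.4, -2.3]
width: 0.0187
grasp_force: 59.8
t: 7.5
tcp_pos: [0.4364, -0.1375, 0.1411]
tcp_rot: [3.139, 0.0, -1.522]
ft_force: [-0.1, 0.3, -1.5]
width: 0.0188
grasp_force: 59.7
[ 0.43668702 -0.13731075  0.14139406] [ 3.13930362e+00  2.03647461e-04 -1.52130608e+00] [ 0.10829428  0.51064442 -0.07048544]
9481 ((485.4384765625, -167.65347290039062), (60.41899108886719, 105.08071899414062), 3.385997772216797)
[0, 268, 20, 24, 324] [ 0.70169586 -0.05973748  0.06223872]
```

View pics/w4.png

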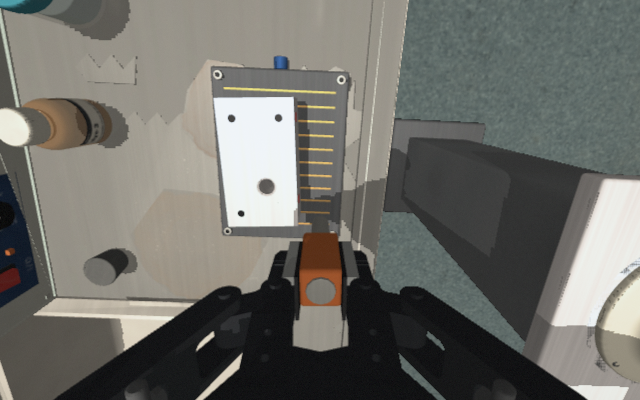

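The wrist view shows the pin held upright at (320,270). The block's top spans (215–297, 97–230), with the bore at (266,186). The pin is about 11 mm short of the long face at the left dot, so I'll descend and approach.

```bash
python3 -m handwheel '[{"x":0,"y":0,"z":1,"spin":0},{"x":0,"y":0,"z":1.8,"spin":0},{"x":0,"y":0,"z":1.8,"spin":0},{"x":0,"y":0,"z":1.2,"spin":0},{"x":0,"y":0,"z":0.4,"spin":0},{"x":0,"y":0,"z":0,"spin":0},{"x":0,"y":-0.3,"z":0,"spin":0},{"x":0,"y":-0.2,"z":0,"spin":0},{"x":0,"y":-0.1,"z":0,"spin":0},{"x":0,"y":-0.1,"z":0,"spin":0},{"x":0,"y":0,"z":0,"spin":0},{"x":0,"y":0,"z":0,"spin":0},{"x":0,"y":0,"z":0,"spin":0}]'
```

```text
t: 8.63
tcp_pos: [0.4446, -0.1368, 0.0805]
tcp_rot: [-3.141, 0.0, -1.519]
ft_force: [0.4, -0.2, -1.0]
width: 0.0191
grasp_force: 59.7
```

```bash
python3 -m handwheel '[{"x":0,"y":-0.05,"z":0,"spin":0},{"x":0,"y":-0.05,"z":0,"spin":0},{"x":0,"y":0,"z":0,"spin":0},{"x":0,"y":0,"z":0,"spin":0}]'
```

```text
t: 8.97
tcp_pos: [0.4456, -0.1367, 0.0803]
tcp_rot: [3.142, -0.0, -1.519]
ft_force: [-0.1, 0.2, -2.0]
width: 0.019
grasp_force: 59.7
```

```bash
for i in 1; do python3 -m handwheel '[{"x":0,"y":-0.05,"z":0,"spin":0},{"x":0,"y":0,"z":0,"spin":0},{"x":0,"y":0,"z":0,"spin":0}]'|grep -E 'tcp_pos|ft'; done
python3 -m handwheel '[{"x":0,"y":-0.05,"z":0,"spin":0},{"x":0,"y":0,"z":0,"spin":0},{"x":0,"y":0,"z":0,"spin":0}]'|grep -E 'tcp_pos|ft'
```

```text
tcp_pos: [0.4462, -0.1367, 0.0803]
ft_force: [-0.2, -0.8, -1.3]
tcp_pos: [0.4467, -0.1367, 0.0803]
ft_force: [0.2, 0.3, -0.7]
```

```bash
python3 -m handwheel '[{"x":0,"y":-0.03,"z":0,"spin":0},{"x":0,"y":0,"z":0,"spin":0},{"x":0,"y":0,"z":0,"spin":0}]'|grep -E 'tcp_pos|ft'
```

```text
tcp_pos: [0.447, -0.1366, 0.0803]
ft_force: [0.7, -0.5, -1.3]
```

```bash
python3 -m handwheel '[{"x":0,"y":-0.03,"z":0,"spin":0},{"x":0,"y":0,"z":0,"spin":0},{"x":0,"y":0,"z":0,"spin":0}]'|grep -E 'tcp_pos|ft'
```

```text
tcp_pos: [0.4472, -0.1366, 0.0803]
ft_force: [0.6, -0.2, -0.6]
```

```bash
python3 -m handwheel '[{"x":0,"y":-0.03,"z":0,"spin":0},{"x":0,"y":0,"z":0,"spin":0},{"x":0,"y":0,"z":0,"spin":0}]'|grep -E 'tcp_pos|ft'
```

```text
tcp_pos: [0.4475, -0.1366, 0.0803]
ft_force: [0.4, -0.5, -0.7]
```

```bash
python3 -m handwheel '[{"x":0,"y":-0.03,"z":0,"spin":0},{"x":0,"y":0,"z":0,"spin":0},{"x":0,"y":0,"z":0,"spin":0}]'|grep -E 'tcp_pos|ft'
```

```text
tcp_pos: [0.4479, -0.1366, 0.0803]
ft_force: [-0.0, -0.3, -2.0]
```

```bash
python3 -m handwheel '[{"x":0,"y":-0.03,"z":0,"spin":0},{"x":0,"y":0,"z":0,"spin":0},{"x":0,"y":0,"z":0,"spin":0}]'|grep -E 'tcp_pos|ft'
```

```text
tcp_pos: [0.4481, -0.1366, 0.0803]
ft_force: [0.0, -0.5, -1.3]
```

```bash
python3 -m handwheel '[{"x":0,"y":-0.03,"z":0,"spin":0},{"x":0,"y":0,"z":0,"spin":0},{"x":0,"y":0,"z":0,"spin":0}]'|grep -E 'tcp_pos|ft'
```

```text
tcp_pos: [0.4484, -0.1366, 0.0803]
ft_force: [-0.4, 0.0, -2.7]
```

```bash
python3 -m handwheel '[{"x":0,"y":-0.03,"z":0,"spin":0},{"x":0,"y":0,"z":0,"spin":0},{"x":0,"y":0,"z":0,"spin":0}]'|grep -E 'tcp_pos|ft'
```

```text
tcp_pos: [0.4487, -0.1366, 0.0803]
ft_force: [-0.8, 0.5, -1.1]
```

```bash
python3 -m handwheel '[{"x":0,"y":-0.03,"z":0,"spin":0},{"x":0,"y":0,"z":0,"spin":0},{"x":0,"y":0,"z":0,"spin":0}]'|grep -E 'tcp_pos|ft'
```

```text
tcp_pos: [0.4491, -0.1365, 0.0803]
ft_force: [0.3, -0.3, -1.1]
```

```bash
python3 -m handwheel '[{"x":0,"y":-0.03,"z":0,"spin":0},{"x":0,"y":0,"z":0,"spin":0},{"x":0,"y":0,"z":0,"spin":0}]'|grep -E 'tcp_pos|ft'
```

```text
tcp_pos: [0.4494, -0.1365, 0.0803]
ft_force: [0.2, 0.2, -0.9]
```

```bash
python3 -m handwheel '[{"x":0,"y":-0.03,"z":0,"spin":0},{"x":0,"y":0,"z":0,"spin":0},{"x":0,"y":0,"z":0,"spin":0}]'|grep -E 'tcp_pos|ft'
```

```text
tcp_pos: [0.4497, -0.1365, 0.0803]
ft_force: [-0.4, -0.5, -1.2]
```

```bash
python3 -m handwheel '[{"x":0,"y":-0.03,"z":0,"spin":0},{"x":0,"y":0,"z":0,"spin":0},{"x":0,"y":0,"z":0,"spin":0}]'|grep -E 'tcp_pos|ft'
```

```text
tcp_pos: [0.4498, -0.1365, 0.0803]
ft_force: [0.7, -0.7, -0.8]
```

```bash
python3 -m handwheel '[{"x":0,"y":-0.03,"z":0,"spin":0},{"x":0,"y":0,"z":0,"spin":0},{"x":0,"y":0,"z":0,"spin":0}]'|grep -E 'tcp_pos|ft'; python3 - <<'E'
from h import *
f=grab('wrist')
I=cv2.resize(f['frame'][90:340,180:430,::-1],(600,600),interpolation=cv2.INTER_CUBIC);s=grab('side')['frame'][130:230,290:400,::-1]
cv2.imwrite('pics/w5.png',np.hstack([I,cv2.resize(s,(200,600))]))
E
```

```text
tcp_pos: [0.4499, -0.1365, 0.0802]
ft_force: [-0.7, -0.3, -0.7]
```

View pics/w5.png

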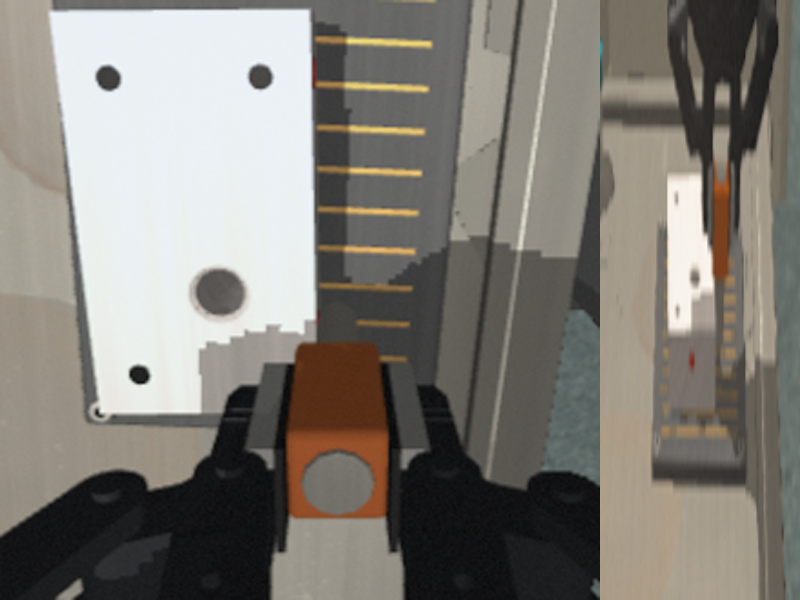

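The zoomed view shows the shank (about (340,330)) just against the block's right-hand edge, beside the red dot at (318,322). The last steps moved only 0.1 mm each, so contact is starting.

```bash
python3 -m handwheel '[{"x":0,"y":-0.03,"z":0,"spin":0},{"x":0,"y":0,"z":0,"spin":0},{"x":0,"y":0,"z":0,"spin":0}]'|grep -E 'tcp_pos|ft'
```

```text
tcp_pos: [0.45, -0.1365, 0.0802]
ft_force: [-1.8, 0.1, -0.1]
```

```bash
python3 -m handwheel '[{"x":0,"y":-0.03,"z":0,"spin":0},{"x":0,"y":0,"z":0,"spin":0},{"x":0,"y":0,"z":0,"spin":0}]'|grep -E 'tcp_pos|ft'
```

```text
tcp_pos: [0.4501, -0.1365, 0.0801]
ft_force: [-4.0, 0.7, 0.5]
```

```bash
python3 -m handwheel '[{"x":0,"y":-0.03,"z":0,"spin":0},{"x":0,"y":0,"z":0,"spin":0},{"x":0,"y":0,"z":0,"spin":0}]'|grep -E 'tcp_pos|ft'
```

```text
tcp_pos: [0.4502, -0.1365, 0.0801]
ft_force: [-4.0, 0.0, 1.4]
```

```bash
python3 -m handwheel '[{"x":0,"y":0,"z":0,"spin":0},{"x":0,"y":0,"z":0,"spin":0},{"x":0,"y":0,"z":0,"spin":0},{"x":0,"y":0,"z":0,"spin":0},{"x":0,"y":0,"z":0,"spin":0},{"x":0,"y":0,"z":0,"spin":0},{"x":0,"y":0,"z":0,"spin":0}]'|grep -E 't:|tcp_pos|ft'
python3 -m handwheel '[{"x":0,"y":0,"z":0,"spin":0},{"x":0,"y":0,"z":0,"spin":0},{"x":0,"y":0,"z":0,"spin":0},{"x":0,"y":0,"z":0,"spin":0},{"x":0,"y":0,"z":0,"spin":0},{"x":0,"y":0,"z":0,"spin":0},{"x":0,"y":0,"z":0,"spin":0}]'|grep -E 't:|tcp_pos|ft'
```

```text
t: 13.9
tcp_pos: [0.4503, -0.1365, 0.0801]
tcp_rot: [3.14, 0.0, -1.519]
ft_force: [-5.1, 0.2, 1.8]
t: 14.48
tcp_pos: [0.4503, -0.1365, 0.0801]
tcp_rot: [3.14, 0.0, -1.519]
ft_force: [-4.8, 0.6, 1.2]
```

```bash
python3 -m handwheel '[{"x":0,"y":0.2,"z":0,"spin":0},{"x":0,"y":0.4,"z":0,"spin":0},{"x":1,"y":0,"z":0,"spin":0},{"x":1.5,"y":0,"z":0,"spin":0},{"x":2,"y":0,"z":0,"spin":0},{"x":1.5,"y":0,"z":0,"spin":0},{"x":1,"y":0,"z":0,"spin":0},{"x":0,"y":0,"z":0,"spin":0},{"x":0,"y":-0.2,"z":0,"spin":0},{"x":0,"y":-0.15,"z":0,"spin":0},{"x":0,"y":0,"z":0,"spin":0},{"x":0,"y":0,"z":0,"spin":0}]'|grep -E 'tcp_pos|ft'
```

```text
tcp_pos: [0.4526, -0.206, 0.0804]
ft_force: [-0.5, -0.4, -0.6]
```

```bash
python3 -m handwheel '[{"x":0,"y":-0.04,"z":0,"spin":0},{"x":0,"y":0,"z":0,"spin":0},{"x":0,"y":0,"z":0,"spin":0}]'|grep -E 'tcp_pos|ft'
```

```text
tcp_pos: [0.4527, -0.2062, 0.0804]
ft_force: [0.4, -1.0, -0.5]
```

```bash
python3 -m handwheel '[{"x":0,"y":-0.03,"z":0,"spin":0},{"x":0,"y":0,"z":0,"spin":0},{"x":0,"y":0,"z":0,"spin":0}]'|grep -E 'tcp_pos|ft'
```

```text
tcp_pos: [0.453, -0.2064, 0.0804]
ft_force: [0.1, -0.1, -1.0]
```

```bash
python3 -m handwheel '[{"x":0,"y":-0.03,"z":0,"spin":0},{"x":0,"y":0,"z":0,"spin":0},{"x":0,"y":0,"z":0,"spin":0}]'|grep -E 'tcp_pos|ft'
```

```text
tcp_pos: [0.4533, -0.2064, 0.0803]
ft_force: [-0.2, 0.4, -1.9]
```

```bash
python3 -m handwheel '[{"x":0,"y":-0.03,"z":0,"spin":0},{"x":0,"y":0,"z":0,"spin":0},{"x":0,"y":0,"z":0,"spin":0}]'|grep -E 'tcp_pos|ft'
```

```text
tcp_pos: [0.4536, -0.2064, 0.0803]
ft_force: [0.6, 0.4, -0.9]
```

```bash
python3 -m handwheel '[{"x":0,"y":-0.03,"z":0,"spin":0},{"x":0,"y":0,"z":0,"spin":0},{"x":0,"y":0,"z":0,"spin":0}]'|grep -E 'tcp_pos|ft'
```

```text
tcp_pos: [0.4539, -0.2064, 0.0803]
ft_force: [-0.1, 0.4, -0.7]
```

```bash
python3 -m handwheel '[{"x":0,"y":-0.03,"z":0,"spin":0},{"x":0,"y":0,"z":0,"spin":0},{"x":0,"y":0,"z":0,"spin":0}]'|grep -E 'tcp_pos|ft'
```

```text
tcp_pos: [0.454, -0.2064, 0.0803]
ft_force: [-1.3, 0.5, -0.9]
```

```bash
python3 -m handwheel '[{"x":0,"y":-0.03,"z":0,"spin":0},{"x":0,"y":0,"z":0,"spin":0},{"x":0,"y":0,"z":0,"spin":0}]'|grep -E 'tcp_pos|ft'
```

```text
tcp_pos: [0.4541, -0.2064, 0.0802]
ft_force: [-1.3, 0.1, 0.3]
```

```bash
python3 -m handwheel '[{"x":0,"y":-0.03,"z":0,"spin":0},{"x":0,"y":0,"z":0,"spin":0},{"x":0,"y":0,"z":0,"spin":0}]'|grep -E 'tcp_pos|ft'
```

```text
tcp_pos: [0.4542, -0.2063, 0.0802]
ft_force: [-3.3, -0.1, 0.4]
```

```bash
python3 -m handwheel '[{"x":0,"y":-0.03,"z":0,"spin":0},{"x":0,"y":0,"z":0,"spin":0},{"x":0,"y":0,"z":0,"spin":0},{"x":0,"y":0,"z":0,"spin":0},{"x":0,"y":0,"z":0,"spin":0},{"x":0,"y":0,"z":0,"spin":0},{"x":0,"y":0,"z":0,"spin":0},{"x":0,"y":0,"z":0,"spin":0}]'|grep -E 'tcp_pos|ft'
```

```text
tcp_pos: [0.4544, -0.2063, 0.0802]
ft_force: [-5.8, -1.1, 1.1]
```

```bash
python3 -m handwheel '[{"x":0,"y":0,"z":0,"spin":0},{"x":0,"y":0,"z":0,"spin":0},{"x":0,"y":0,"z":0,"spin":0},{"x":0,"y":0,"z":0,"spin":0},{"x":0,"y":0,"z":0,"spin":0},{"x":0,"y":0,"z":0,"spin":0},{"x":0,"y":0,"z":0,"spin":0},{"x":0,"y":0,"z":0,"spin":0}]'|grep -E 'tcp_pos|ft|rot'
```

```text
tcp_pos: [0.4544, -0.2063, 0.0801]
tcp_rot: [3.14, 0.0, -1.519]
ft_force: [-5.2, -1.1, 1.5]
```

```bash
python3 -m handwheel '[{"x":0,"y":0.5,"z":0,"spin":0},{"x":0,"y":1.5,"z":0,"spin":-0.4},{"x":-1.75,"y":0,"z":0,"spin":0},{"x":-2,"y":0,"z":0,"spin":0},{"x":-2,"y":0,"z":0,"spin":0},{"x":-2,"y":0,"z":0,"spin":0},{"x":-2,"y":0,"z":0,"spin":0},{"x":-1,"y":0,"z":0,"spin":0},{"x":0,"y":-1.2,"z":0,"spin":0},{"x":0,"y":-1.6,"z":0,"spin":0},{"x":0,"y":-1.6,"z":0,"spin":0},{"x":0,"y":-1.2,"z":0,"spin":0},{"x":0,"y":0,"z":0,"spin":0},{"x":0,"y":0,"z":0,"spin":0}]'
python3 - <<'E'
from h import *
f=grab('wrist');cv2.imwrite('pics/w6.png',f['frame'][60:360,120:520,::-1])
p,r=rect(f,0,.046,.058,box=(.43,.58,-.26,-.06));print(len(p),r,p[:,1].max())
E
```

```text
t: 19.98
tcp_pos: [0.4857, -0.0965, 0.0803]
tcp_rot: [-3.14, 0.0, -1.512]
ft_force: [0.1, 0.5, -1.2]
width: 0.0188
grasp_force: 59.7
20275 ((484.8546447753906, -158.98074340820312), (60.30433654785156, 122.99373626708984), 3.479856014251709) -0.09777640349165
```

View pics/w6.png

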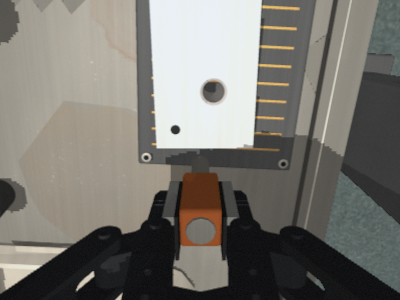

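The view shows the pin shank (200,160) a little way off the block's left end (bottom edge at row 148). I'll approach along tool +x.

```bash
python3 -m handwheel '[{"x":0.3,"y":0,"z":0,"spin":0},{"x":0.3,"y":0,"z":0,"spin":0},{"x":0.15,"y":0,"z":0,"spin":0},{"x":0.1,"y":0,"z":0,"spin":0},{"x":0.05,"y":0,"z":0,"spin":0},{"x":0,"y":0,"z":0,"spin":0},{"x":0,"y":0,"z":0,"spin":0},{"x":0,"y":0,"z":0,"spin":0}]'|grep -E 'tcp_pos|ft'
```

```text
tcp_pos: [0.4852, -0.1057, 0.0803]
ft_force: [-0.3, 0.7, -1.2]
```

```bash
python3 -m handwheel '[{"x":0.05,"y":0,"z":0,"spin":0},{"x":0,"y":0,"z":0,"spin":0},{"x":0,"y":0,"z":0,"spin":0}]'|grep -E 'tcp_pos|ft'
```

```text
tcp_pos: [0.4852, -0.1062, 0.0803]
ft_force: [-0.4, -0.3, -0.9]
```

```bash
python3 -m handwheel '[{"x":0.03,"y":0,"z":0,"spin":0},{"x":0,"y":0,"z":0,"spin":0},{"x":0,"y":0,"z":0,"spin":0}]'|grep -E 'tcp_pos|ft'
```

```text
tcp_pos: [0.4852, -0.1065, 0.0803]
ft_force: [-0.4, -0.2, -1.4]
```

```bash
python3 -m handwheel '[{"x":0.03,"y":0,"z":0,"spin":0},{"x":0,"y":0,"z":0,"spin":0},{"x":0,"y":0,"z":0,"spin":0}]'|grep -E 'tcp_pos|ft'
```

```text
tcp_pos: [0.4853, -0.1068, 0.0803]
ft_force: [0.3, -0.0, -0.9]
```

```bash
python3 -m handwheel '[{"x":0.03,"y":0,"z":0,"spin":0},{"x":0,"y":0,"z":0,"spin":0},{"x":0,"y":0,"z":0,"spin":0}]'|grep -E 'tcp_pos|ft'
```

```text
tcp_pos: [0.4853, -0.1071, 0.0803]
ft_force: [0.2, -0.2, -1.7]
```

```bash
python3 -m handwheel '[{"x":0.03,"y":0,"z":0,"spin":0},{"x":0,"y":0,"z":0,"spin":0},{"x":0,"y":0,"z":0,"spin":0}]'|grep -E 'tcp_pos|ft'
```

```text
tcp_pos: [0.4853, -0.1074, 0.0803]
ft_force: [-0.7, 0.1, -1.5]
```

```bash
python3 -m handwheel '[{"x":0.03,"y":0,"z":0,"spin":0},{"x":0,"y":0,"z":0,"spin":0},{"x":0,"y":0,"z":0,"spin":0}]'|grep -E 'tcp_pos|ft'
```

```text
tcp_pos: [0.4853, -0.1077, 0.0803]
ft_force: [0.3, 1.0, -1.5]
```

```bash
python3 -m handwheel '[{"x":0.03,"y":0,"z":0,"spin":0},{"x":0,"y":0,"z":0,"spin":0},{"x":0,"y":0,"z":0,"spin":0}]'|grep -E 'tcp_pos|ft'
```

```text
tcp_pos: [0.4853, -0.108, 0.0803]
ft_force: [0.2, -0.4, -1.8]
```

```bash
python3 -m handwheel '[{"x":0.03,"y":0,"z":0,"spin":0},{"x":0,"y":0,"z":0,"spin":0},{"x":0,"y":0,"z":0,"spin":0}]'|grep -E 'tcp_pos|ft'
```

```text
tcp_pos: [0.4854, -0.1083, 0.0803]
ft_force: [0.1, -0.1, -1.6]
```

```bash
python3 -m handwheel '[{"x":0.03,"y":0,"z":0,"spin":0},{"x":0,"y":0,"z":0,"spin":0},{"x":0,"y":0,"z":0,"spin":0}]'|grep -E 'tcp_pos|ft'
```

```text
tcp_pos: [0.4854, -0.1087, 0.0803]
ft_force: [0.2, -0.1, -1.0]
```

```bash
python3 -m handwheel '[{"x":0.03,"y":0,"z":0,"spin":0},{"x":0,"y":0,"z":0,"spin":0},{"x":0,"y":0,"z":0,"spin":0}]'|grep -E 'tcp_pos|ft'
```

```text
tcp_pos: [0.4854, -0.1089, 0.0803]
ft_force: [0.3, 0.4, -0.7]
```

```bash
python3 -m handwheel '[{"x":0.03,"y":0,"z":0,"spin":0},{"x":0,"y":0,"z":0,"spin":0},{"x":0,"y":0,"z":0,"spin":0}]'|grep -E 'tcp_pos|ft'
```

```text
tcp_pos: [0.4854, -0.1092, 0.0803]
ft_force: [-0.9, -0.3, -0.6]
```

```bash
python3 -m handwheel '[{"x":0.03,"y":0,"z":0,"spin":0},{"x":0,"y":0,"z":0,"spin":0},{"x":0,"y":0,"z":0,"spin":0}]'|grep -E 'tcp_pos|ft'
```

```text
tcp_pos: [0.4854, -0.1095, 0.0803]
ft_force: [0.0, -0.2, -0.8]
```

```bash
python3 -m handwheel '[{"x":0.03,"y":0,"z":0,"spin":0},{"x":0,"y":0,"z":0,"spin":0},{"x":0,"y":0,"z":0,"spin":0}]'|grep -E 'tcp_pos|ft'
```

```text
tcp_pos: [0.4854, -0.1097, 0.0803]
ft_force: [-1.3, 0.1, -1.4]
```

```bash
python3 -m handwheel '[{"x":0.03,"y":0,"z":0,"spin":0},{"x":0,"y":0,"z":0,"spin":0},{"x":0,"y":0,"z":0,"spin":0}]'|grep -E 'tcp_pos|ft'
```

```text
tcp_pos: [0.4855, -0.1099, 0.0803]
ft_force: [-0.5, 2.3, -0.6]
```

Contact is starting at y ≈ -0.1096.

```bash
python3 -m handwheel '[{"x":0.03,"y":0,"z":0,"spin":0},{"x":0,"y":0,"z":0,"spin":0},{"x":0,"y":0,"z":0,"spin":0}]'|grep -E 'tcp_pos|ft'
```

```text
tcp_pos: [0.4855, -0.1101, 0.0804]
ft_force: [-1.7, 5.0, 0.9]
```

```bash
python3 -m handwheel '[{"x":0.015,"y":0,"z":0,"spin":0},{"x":0,"y":0,"z":0,"spin":0},{"x":0,"y":0,"z":0,"spin":0}]'|grep -E 'tcp_pos|ft'
```

```text
tcp_pos: [0.4855, -0.1101, 0.0804]
ft_force: [-1.4, 6.5, 0.7]
```

```bash
python3 -m handwheel '[{"x":0,"y":0,"z":0,"spin":0},{"x":0,"y":0,"z":0,"spin":0},{"x":0,"y":0,"z":0,"spin":0},{"x":0,"y":0,"z":0,"spin":0},{"x":0,"y":0,"z":0,"spin":0},{"x":0,"y":0,"z":0,"spin":0},{"x":0,"y":0,"z":0,"spin":0},{"x":0,"y":0,"z":0,"spin":0}]'|grep -E 'tcp_pos|ft|rot'
python3 -m handwheel '[{"x":0,"y":0,"z":0,"spin":0},{"x":0,"y":0,"z":0,"spin":0},{"x":0,"y":0,"z":0,"spin":0},{"x":0,"y":0,"z":0,"spin":0},{"x":0,"y":0,"z":0,"spin":0},{"x":0,"y":0,"z":0,"spin":0},{"x":0,"y":0,"z":0,"spin":0}]'|grep -E 't:|tcp_pos|ft'
```

```text
tcp_pos: [0.4855, -0.1102, 0.0804]
tcp_rot: [-3.141, 0.001, -1.512]
ft_force: [-0.9, 6.0, 0.9]
t: 25.95
tcp_pos: [0.4855, -0.1102, 0.0804]
tcp_rot: [-3.141, 0.001, -1.512]
ft_force: [-0.3, 5.9, 2.2]
```

```bash
python3 -m handwheel '[{"x":-0.2,"y":0,"z":0,"spin":0},{"x":-0.4,"y":0,"z":0,"spin":0},{"x":0,"y":0,"z":-1.5,"spin":0},{"x":0,"y":0,"z":-2,"spin":0},{"x":0,"y":0,"z":-0.5,"spin":0},{"x":1.5,"y":0.2,"z":0,"spin":0},{"x":2,"y":0.3,"z":0,"spin":0},{"x":1.0,"y":0.12,"z":0,"spin":0},{"x":0,"y":0,"z":0,"spin":0},{"x":0,"y":0,"z":0,"spin":0},{"x":0,"y":0,"z":0,"spin":0}]'
python3 - <<'E'
from h import *
o=ctrl.get_obs();print(o['tcp_pos'],o['tcp_rot'],totool(.48168-o['tcp_pos'][0],-.15099-o['tcp_pos'][1]))
f=grab('wrist');cv2.imwrite('pics/w7.png',f['frame'][:,:,::-1])
E
```

```text
t: 26.87
tcp_pos: [0.4814, -0.1497, 0.1199]
tcp_rot: [3.141, 0.0, -1.512]
ft_force: [0.4, 0.1, -0.9]
width: 0.019
grasp_force: 59.7
[ 0.48143146 -0.14973081  0.11993575] [ 3.14100358e+00  4.61919729e-05 -1.51210524e+00] [ 0.12715957 -0.01742489]
```

View pics/w7.png

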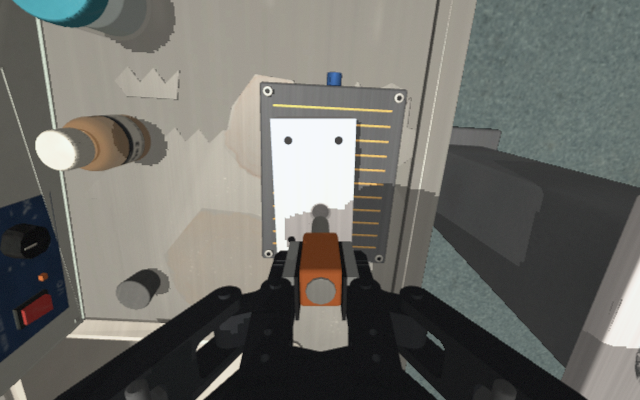

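The view shows the pin shank directly over the bore at (320,212). I'll apply the small correction and then lower it in steps.

```bash
python3 -m handwheel '[{"x":0.13,"y":-0.02,"z":0.4,"spin":0},{"x":0,"y":0,"z":0.7,"spin":0},{"x":0,"y":0,"z":0.5,"spin":0},{"x":0,"y":0,"z":0,"spin":0},{"x":0,"y":0,"z":0,"spin":0}]'|grep -E 'tcp_pos|ft'
```

```text
tcp_pos: [0.4815, -0.151, 0.1036]
ft_force: [-0.2, -0.2, -1.1]
```

```bash
python3 -m handwheel '[{"x":0,"y":0,"z":0.1,"spin":0},{"x":0,"y":0,"z":0.1,"spin":0},{"x":0,"y":0,"z":0.1,"spin":0},{"x":0,"y":0,"z":0,"spin":0},{"x":0,"y":0,"z":0,"spin":0}]'|grep -E 'tcp_pos|ft'
```

```text
tcp_pos: [0.4819, -0.1512, 0.1014]
ft_force: [-0.1, 0.0, -1.3]
```

```bash
python3 -m handwheel '[{"x":0,"y":0,"z":0.05,"spin":0},{"x":0,"y":0,"z":0.05,"spin":0},{"x":0,"y":0,"z":0,"spin":0},{"x":0,"y":0,"z":0,"spin":0}]'|grep -E 'tcp_pos|ft'
```

```text
tcp_pos: [0.4819, -0.1512, 0.1003]
ft_force: [-0.0, -0.7, -1.2]
```

```bash
python3 -m handwheel '[{"x":0,"y":0,"z":0.05,"spin":0},{"x":0,"y":0,"z":0.05,"spin":0},{"x":0,"y":0,"z":0,"spin":0},{"x":0,"y":0,"z":0,"spin":0}]'|grep -E 'tcp_pos|ft'
```

```text
tcp_pos: [0.4818, -0.1512, 0.0993]
ft_force: [-0.3, -0.3, -0.8]
```

```bash
python3 -m handwheel '[{"x":0,"y":0,"z":0.05,"spin":0},{"x":0,"y":0,"z":0.05,"spin":0},{"x":0,"y":0,"z":0.05,"spin":0},{"x":0,"y":0,"z":0,"spin":0}]'|grep -E 'tcp_pos|ft'
```

```text
tcp_pos: [0.4818, -0.1512, 0.0977]
ft_force: [-1.1, -0.2, -0.1]
```

```bash
python3 -m handwheel '[{"x":0,"y":0,"z":0.1,"spin":0},{"x":0,"y":0,"z":0.1,"spin":0},{"x":0,"y":0,"z":0.1,"spin":0},{"x":0,"y":0,"z":0,"spin":0}]'|grep -E 'tcp_pos|ft'
```

```text
tcp_pos: [0.4817, -0.1511, 0.0945]
ft_force: [0.1, 0.1, -0.9]
```

```bash
python3 -m handwheel '[{"x":0,"y":0,"z":0.15,"spin":0},{"x":0,"y":0,"z":0.15,"spin":0},{"x":0,"y":0,"z":0.15,"spin":0},{"x":0,"y":0,"z":0,"spin":0}]'|grep -E 'tcp_pos|ft'
```

```text
tcp_pos: [0.4816, -0.1511, 0.0899]
ft_force: [-0.3, 0.5, -1.4]
```

```bash
python3 -m handwheel '[{"x":0,"y":0,"z":0.15,"spin":0},{"x":0,"y":0,"z":0.15,"spin":0},{"x":0,"y":0,"z":0.15,"spin":0},{"x":0,"y":0,"z":0,"spin":0}]'|grep -E 'tcp_pos|ft'
```

```text
tcp_pos: [0.4816, -0.1511, 0.0854]
ft_force: [0.3, 1.0, -1.4]
```

It is going in freely. About 20 mm remains.

```bash
python3 -m handwheel '[{"x":0,"y":0,"z":0.15,"spin":0},{"x":0,"y":0,"z":0.15,"spin":0},{"x":0,"y":0,"z":0.15,"spin":0},{"x":0,"y":0,"z":0.15,"spin":0},{"x":0,"y":0,"z":0.15,"spin":0},{"x":0,"y":0,"z":0.15,"spin":0},{"x":0,"y":0,"z":0,"spin":0},{"x":0,"y":0,"z":0,"spin":0}]'|grep -E 'tcp_pos|ft'
```

```text
tcp_pos: [0.4818, -0.1512, 0.0767]
ft_force: [0.3, 0.1, -1.5]
```

```bash
python3 -m handwheel '[{"x":0,"y":0,"z":0.15,"spin":0},{"x":0,"y":0,"z":0.15,"spin":0},{"x":0,"y":0,"z":0.15,"spin":0},{"x":0,"y":0,"z":0.15,"spin":0},{"x":0,"y":0,"z":0.15,"spin":0},{"x":0,"y":0,"z":0.1,"spin":0},{"x":0,"y":0,"z":0,"spin":0},{"x":0,"y":0,"z":0,"spin":0}]'|grep -E 'tcp_pos|ft'
```

```text
tcp_pos: [0.4818, -0.1511, 0.0682]
ft_force: [-0.2, -0.6, -2.3]
```

```bash
python3 -m handwheel '[{"x":0,"y":0,"z":0.05,"spin":0},{"x":0,"y":0,"z":0.05,"spin":0},{"x":0,"y":0,"z":0,"spin":0},{"x":0,"y":0,"z":0,"spin":0}]'|grep -E 'tcp_pos|ft'
```

```text
tcp_pos: [0.4819, -0.1511, 0.0673]
ft_force: [0.6, 1.1, 0.0]
```

```bash
python3 -m handwheel '[{"x":0,"y":0,"z":0.05,"spin":0},{"x":0,"y":0,"z":0,"spin":0},{"x":0,"y":0,"z":0,"spin":0}]'|grep -E 'tcp_pos|ft'
```

```text
tcp_pos: [0.4818, -0.1512, 0.0668]
ft_force: [0.1, -0.7, -1.0]
```

```bash
python3 -m handwheel '[{"x":0,"y":0,"z":0.05,"spin":0},{"x":0,"y":0,"z":0.03,"spin":0},{"x":0,"y":0,"z":0,"spin":0},{"x":0,"y":0,"z":0,"spin":0}]'|grep -E 'tcp_pos|ft'
```

```text
tcp_pos: [0.4818, -0.1512, 0.066]
ft_force: [0.8, -0.8, -0.7]
```

```bash
python3 -m handwheel '[{"x":0,"y":0,"z":0.03,"spin":0},{"x":0,"y":0,"z":0.02,"spin":0},{"x":0,"y":0,"z":0,"spin":0},{"x":0,"y":0,"z":0,"spin":0}]'|grep -E 'tcp_pos|ft'
```

```text
tcp_pos: [0.4819, -0.1511, 0.0655]
ft_force: [-0.3, 0.3, -0.5]
```

```bash
python3 -m handwheel '[{"x":0,"y":0,"z":0.03,"spin":0},{"x":0,"y":0,"z":0,"spin":0},{"x":0,"y":0,"z":0,"spin":0}]'|grep -E 'tcp_pos|ft'
```

```text
tcp_pos: [0.4819, -0.1511, 0.0652]
ft_force: [0.4, -0.6, -1.2]
```

```bash
python3 -m handwheel '[{"x":0,"y":0,"z":0.02,"spin":0},{"x":0,"y":0,"z":0,"spin":0},{"x":0,"y":0,"z":0,"spin":0}]'|grep -E 'tcp_pos|ft'
```

```text
tcp_pos: [0.4818, -0.1512, 0.065]
ft_force: [-0.6, -0.1, -0.5]
```

```bash
python3 -m handwheel '[{"x":0,"y":0,"z":0.02,"spin":0},{"x":0,"y":0,"z":0,"spin":0},{"x":0,"y":0,"z":0,"spin":0}]'|grep -E 'tcp_pos|ft'
```

```text
tcp_pos: [0.4819, -0.1511, 0.0649]
ft_force: [-0.5, -0.2, 0.5]
```

```bash
python3 -m handwheel '[{"x":0,"y":0,"z":0.02,"spin":0},{"x":0,"y":0,"z":0,"spin":0},{"x":0,"y":0,"z":0,"spin":0}]'|grep -E 'tcp_pos|ft'
```

```text
tcp_pos: [0.4819, -0.1512, 0.0649]
ft_force: [-0.5, 0.7, 2.7]
```

```bash
python3 -m handwheel '[{"x":0,"y":0,"z":0.02,"spin":0},{"x":0,"y":0,"z":0,"spin":0},{"x":0,"y":0,"z":0,"spin":0}]'|grep -E 'tcp_pos|ft'
```

```text
tcp_pos: [0.4819, -0.1512, 0.0648]
ft_force: [-1.5, 1.1, 4.6]
```

The handle is seated, with 4.6 N upward at the expected height. Releasing and rising.

```bash
python3 -m handwheel '[{"x":0,"y":0,"z":0,"spin":0},{"x":0,"y":0,"z":0,"spin":0},{"x":0,"y":0,"z":0,"spin":0},{"x":0,"y":0,"z":0,"spin":0},{"x":0,"y":0,"z":0,"spin":0},{"x":0,"y":0,"z":0,"spin":0},{"x":0,"y":0,"z":0,"spin":0},{"x":0,"y":0,"z":0,"spin":0}]' -1
python3 -m handwheel '[{"x":0,"y":0,"z":-0.5,"spin":0},{"x":0,"y":0,"z":-1.5,"spin":0},{"x":0,"y":0,"z":-2,"spin":0},{"x":0,"y":0,"z":-3,"spin":0},{"x":0,"y":0,"z":-3,"spin":0},{"x":0,"y":0,"z":-2,"spin":0},{"x":0,"y":0,"z":0,"spin":0},{"x":0,"y":0,"z":0,"spin":0},{"x":0,"y":0,"z":0,"spin":0}]'
python3 - <<'E'
from h import *
f=grab('wrist');cv2.imwrite('pics/w8.png',f['frame'][:,:,::-1])
m=cv2.inRange(cv2.cvtColor(f['frame'],cv2.COLOR_RGB2HSV),(6,130,80),(22,255,255))>0
p=pts(f,m);k=(abs(p[:,0]-.48)<.04)&(abs(p[:,1]+.15)<.04);p=p[k];print(len(p),p.min(0),p.max(0))
E
```

```text
t: 34.25
tcp_pos: [0.4819, -0.1512, 0.0644]
tcp_rot: [-3.142, -0.0, -1.512]
ft_force: [-0.1, -0.0, 0.4]
width: 0.0853
grasp_force: 0.0
t: 35.0
tcp_pos: [0.4812, -0.151, 0.184]
tcp_rot: [3.141, 0.001, -1.512]
ft_force: [0.4, 0.1, 0.4]
width: 0.0857
grasp_force: 0.0
514 [ 0.44021746 -0.18987273  0.00999517] [ 0.51991126 -0.11567206  0.09464386]
```

View pics/w8.png

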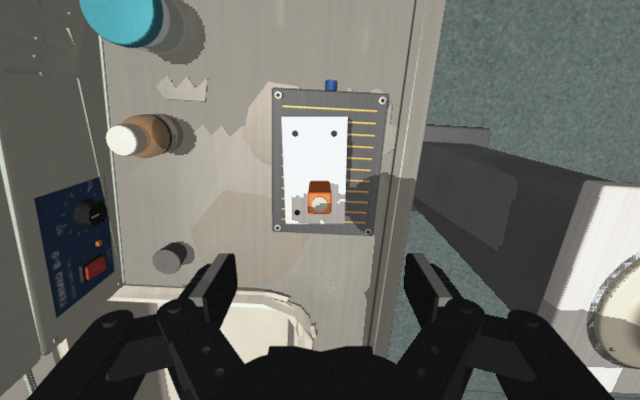

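The pin stands upright in the bore at (320,200). Its handle top is at about z 0.094, the seated height, and the bystanders have not moved.

```bash
python3 -c "
from cell import ticket
print(ticket.hand_in())"
```

```text
the job is handed in; nothing more can be done
None
```

The job is handed in: the pin touched all three dots in order at about 5–6 N, held for about a second each, and now sits fully home in the bore, released, with the jar, bottle and stopper left where they were, at about 35 s on the clock.

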